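Clear the offcut from the saw jig into the scrap tray

ROBOT

A 6-joint arm with a two-finger parallel gripper is mounted at the origin on a cart in front of the work surface, level with it; the furniture and walls round the work are solid. World frame = base frame: x ahead of the robot, y to its left, z up, the work surface at z = 0. Lengths are in m, angles in rad, forces in N, time in s.
With the tool pointing down it reaches from about 0.25 to 0.725 m from the base axis. Payload 4 kg.
Tool frame: the origin (TCP) lies between the finger pads; the fingertips stand 17 mm ahead of it and the grasp point (between the pads) lies 2 mm behind it; z points along the fingers, y is the direction in which the jaws open and shut (so a half turn about z gives the same grasp; the last joint's range is limited). The gripper opens to 85 mm and grips with 20 to 120 N. Pads are 22 mm wide; open, the fingers measure 114 mm over their backs; the gripper's body (76 mm by 85 mm) begins 54 mm behind the grasp point. The pads swing forward as they close: fully open they stand 13 mm farther back than shut.
Start: joints at [1.286, 0.241, 0.005, 1.335, 0, 1.571], TCP at [0.14, 0.48, 0.248] pointing down, gripper open.
Joint ranges: [-2.72, 2.72], [-1.05, 1.87], [-1.09, 1.28], [-1.99, 2.15], [-1.42, 1.44], [-3.14, 3.14]. Speed limits (rad/s): [2.79, 2.79, 3.14, 3.14, 3.14, 3.14].

INTERFACE

Orientations are given as a unit quaternion [x, y, z, w].
In Python, from workcell import readout, viewer, order gives the robot as it stands. The module is installed in compiled form; this text tells all that it offers.
- The arm moves only by the shell command python3 -m crank 'ROWS'. ROWS is text: rows parted by semicolons, each of 7 numbers parted by spaces: the shift along the tool's x, y, z in m, then the turn, a rotation vector about the tool's x, y, z in rad, then the gripper's target within -1 to 1 (shut at 1, half-way at 0, fully open at -1). A call has 1 to 20 rows; each row shifts and turns the pose as measured when the row begins, along the tool's axes as they then stand; what a row does not reach is not made up. A row lasts 1/12 s, in which the tool goes at most 41.7 mm and 7.16 degrees, less where a joint would pass 70% of its speed; a pose out of reach is approached as far as the arm can. A call with a gripper value outside its range is refused whole. The fingers move at their own pace and stop on an object; the grip force is fixed at half the most. Time passes only in rows, so rows that do not move let the fingers close. It gives the time, the measured TCP pose, the force and the opening at its end, in the units of the state.
- readout.get_obs(): the state, without advancing time (a new reading comes with each control period).
- viewer.camera(name): name is "scene" or "top" or "wrist"; returns the picture (384x512x3 uint8, red, green, blue); there is no depth.
- viewer.calibration(name): a dict with "fx", "fy", "cx", "cy" (pixels), "eye" and "rotation" of the camera in the world. Camera axes: x right, y down, z forward; pixel columns grow to the right and rows downward; lengths in m; the calibration is good to about 2 mm. A picture is of the moment at which its call begins: read the wrist's pose just before it. calibration takes no time and is no camera call; for the wrist camera it gives the pose at the moment of the call.
- order.job_done(): hands the job in, once; it reports no verdict.
The state is a dict: "clock": time; "joint_pos": joint angles; "joint_vel": joint speeds; "tau": joint torques, N m; "eef_pos": TCP position; "tool_rot": TCP orientation; "ft_force": force on the tool from outside, world axes, zero at the start; "ft_torque": the same for the moment, N m; "grip_width": finger opening in m.
Only numpy, scipy, OpenCV 4.12 (cv2) and the standard library are available. Lean on these libraries where they do the work, as an engineer would, in place of code of your own. Each camera call takes 0.05 s, during which the arm holds its last target. There are 200 camera calls.

TASK

A sawn wooden offcut lies in the channel of the small saw jig, tight between the fences and up against the end stop, so it cannot be gripped. Rest the fingers lightly on top of it and slide it away from the stop, then go on along the channel and push it slowly off the open end so that it drops into the scrap tray below. Never bear down hard on the offcut or the jig, and leave the tray and the other loose things where they are.

Things in the scene. Friction and masses are not known exactly. Their poses are not given: they have to be found in the camera images.
- saw_jig: Fixed pale plywood saw jig, rigid, waxed smooth. Origin at the centre of its underside, midway along the channel, which runs along own y: end stop at -y, open at +y. Deck top 110 mm above the origin, 15 mm thick. Channel 67 mm wide (x), 180 mm long. Side fences 18 mm wide and the end stop 20 mm thick stand 14 mm above the deck. Base plate 143 mm wide (x).
- stop_face (a point): On the saw jig: foot of the end stop's inner face, middle of the channel, at deck height; axes as the jig's.
- deck_edge (a point): On the saw jig: the edge of the deck at the channel's open end, middle of the channel, at deck height; axes as the jig's. The offcut shall fall over this edge.
- offcut: Loose rigid brown wooden offcut, 64 (x) x 80 (y) x 12 mm thick, about 0.12 kg. Origin at its underside's centre. Lies flat on the deck, 80 mm along the channel, 1-4 mm from the stop, top 2 mm below the fence tops. Fingertips grip it better than the deck does: it follows a fingertip pressing on it with some 4-10 N; over 20 N is too hard.
- scrap_tray: Loose open grey plastic tray, 140 mm (x) by 160 mm (y) by 55 mm high, walls and floor 6 mm, about 0.9 kg. Origin at the centre of its underside. Stands on the bench under the open end of the jig, one 140 mm side reaching a few mm under the overhanging deck.
- tape_measure: Bystander: yellow tape measure lying on its side, 68 x 80 x 38 mm, on the robot's side of the jig. Origin at the centre of its underside.
- duct_tape: Bystander: small black roll of tape lying flat, 55 mm across, 19 mm high, on the far side of the jig. Origin at the centre of its underside.

How it is judged:
By the outcome, as a careful person would: the job done as asked, in the order asked, and still so for the second after the job is handed in, with the robot touching nothing.
It also fails if it takes over 51 s, if anything falls off the work surface, if the arm or the gripper's body presses on something with over 40 N, if the wrist force passes 120 N, or if a joint passes its speed limit or range.

## Working session

There is one attempt and no reset: what is moved stays moved. The work goes in short steps, Python scripts to look and compute and a shell command to move; the robot and the scene stay as the last step left them, time stands still between calls to the robot, and variables do not carry over. Pictures are saved under pics/ and viewed, about 8 in all and at most 12, crops included, and the job is handed in when it is done.

```bash
mkdir -p pics
python3 - <<'E'
from workcell import readout, viewer
import cv2
o=readout.get_obs(); print({k:o[k] for k in("clock","eef_pos","tool_rot","ft_force","grip_width")})
for n in("top","scene"):
    print(n,viewer.calibration(n)); cv2.imwrite(f"pics/{n}0.png",viewer.camera(n)[:,:,::-1])
E
```

```text
{'clock': 0.0, 'eef_pos': array([0.14031078, 0.47926993, 0.24741817]), 'tool_rot': array([ 1.41897294e-01,  9.89880820e-01, -1.04842166e-03, -1.45948187e-04]), 'ft_force': array([-0.16095193,  0.44395671, -0.15118301]), 'grip_width': 0.08561890901105407}
top {'fx': 447.7635939198432, 'fy': 447.7635939198432, 'cx': 257.51629122964243, 'cy': 195.80661959587545, 'eye': array([ 0.45550188, -0.01157269,  0.9709587 ]), 'rotation': array([ 0.71435782, -0.69885485,  0.0305399 , -0.01902933])}
scene {'fx': 473.489399274523, 'fy': 473.489399274523, 'cx': 255.4477031423845, 'cy': 202.2964841578607, 'eye': array([0.23177977, 0.49780995, 0.72984869]), 'rotation': array([-0.21466331,  0.90640383, -0.35172548,  0.09295669])}
```

View pics/top0.png

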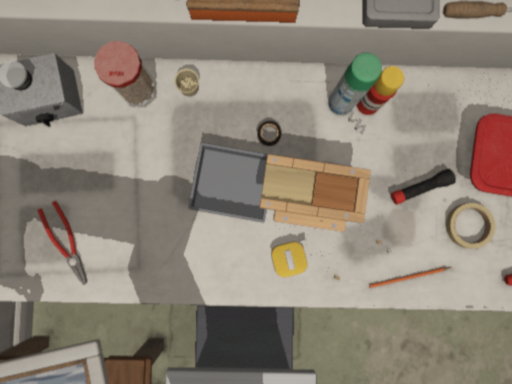

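View pics/scene0.png

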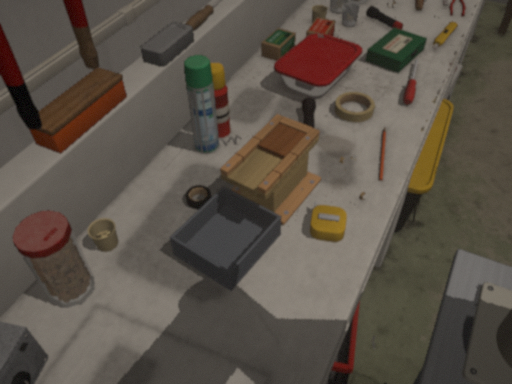

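Top view: the jig's channel runs along image columns, with the brown offcut at about (337,192) against the stop at the right. The open end is at about (264,183), the tray at (232,181), the tape measure at (290,259) and the duct tape at (269,132). I'll measure these next.

```bash
cat > h.py <<'E'
import numpy as np, cv2
from scipy.spatial.transform import Rotation as R
from workcell import readout, viewer
def ray(cal,uv,z):
    uv=np.atleast_2d(uv).astype(float)
    d=np.c_[(uv[:,0]-cal["cx"])/cal["fx"],(uv[:,1]-cal["cy"])/cal["fy"],np.ones(len(uv))]
    d=d@R.from_quat(cal["rotation"]).as_matrix().T
    return cal["eye"]+d*((z-cal["eye"][2])/d[:,2])[:,None]
def blob(img,lo,hi,box):
    h=cv2.cvtColor(img,cv2.COLOR_RGB2HSV); m=cv2.inRange(h,np.array(lo),np.array(hi))
    k=np.zeros_like(m); x0,y0,x1,y1=box; k[y0:y1,x0:x1]=m[y0:y1,x0:x1]
    k=cv2.morphologyEx(k,cv2.MORPH_OPEN,np.ones((3,3)))
    c=max(cv2.findContours(k,cv2.RETR_EXTERNAL,cv2.CHAIN_APPROX_NONE)[0],key=cv2.contourArea)
    return c[:,0]
def rect(P):
    (c,s,a)=cv2.minAreaRect((P[:,:2]*1000).astype(np.float32)); return np.round(c,1),np.round(s,1),round(a,1)
E
python3 - <<'E'
from h import *
im=cv2.imread("pics/top0.png")[:,:,::-1].copy(); c=viewer.calibration("top")
h=cv2.cvtColor(im,cv2.COLOR_RGB2HSV)
for p in [(337,192),(288,185),(320,163),(310,213),(240,180),(290,250),(269,122)]: print(p,h[p[1],p[0]])
for u in range(262,372,4): print(u,h[int(182+(u-264)*.13),u],end=' ')
cv2.imwrite("pics/topz.png",cv2.resize(im[115:285,180:380,::-1],None,fx=4,fy=3.5,interpolation=cv2.INTER_CUBIC)[:600])
E
```

```text
(337, 192) [ 13 142 147]
(288, 185) [ 19  90 175]
(320, 163) [ 16 108 174]
(310, 213) [ 16 106 186]
(240, 180) [150   2 122]
(290, 250) [ 21 104 182]
(269, 122) [16 96 45]
262 [15 13 79] 266 [ 20  90 175] 270 [ 19  91 174] 274 [ 20  89 174] 278 [ 20  91 174] 282 [ 20  90 173] 286 [ 20  88 174] 290 [ 20  92 175] 294 [ 19  89 174] 298 [ 20  90 175] 302 [ 20  92 174] 306 [ 20  89 175] 310 [ 20  89 174] 314 [ 14 134 110] 318 [ 13 144 143] 322 [ 13 143 146] 326 [ 13 143 146] 330 [ 14 143 146] 334 [ 13 142 147] 338 [ 13 143 148] 342 [ 13 144 149] 346 [ 13 139 150] 350 [ 13 142 149] 354 [ 14 143 148] 358 [ 16 107 181] 362 [ 16 108 180] 366 [ 16  95 187] 370 [ 18  25 185]
```

View pics/topz.png

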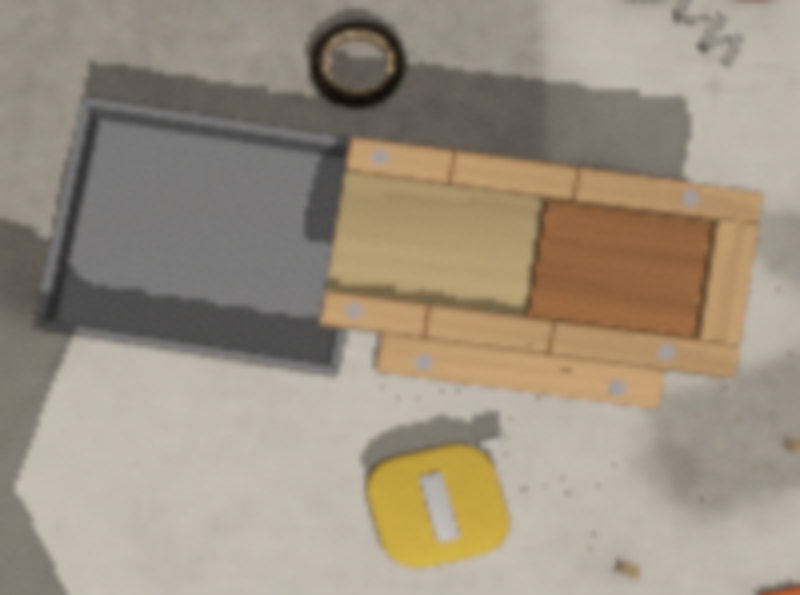

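The zoomed view shows the offcut's corners, the deck's open edge, the fence outline and the tray clearly. I'll cast those corners onto their planes.

Run:
```python
from h import *
im=cv2.imread("pics/top0.png")[:,:,::-1].copy(); c=viewer.calibration("top")
b=blob(im,(11,125,100),(14,170,170),(305,165,362,220)); P=ray(c,b,.122); print("offcut",rect(P))
z=lambda L:np.array([(180+x/4-.4,115+y/3.5-.4) for x,y in L])
F=ray(c,z([(349,140),(763,192),(737,374),(320,325)]),.124)[:,:2]*1000
print("fence",F.round(1),[np.linalg.norm(F[i]-F[i-1]).round(1) for i in range(4)],F.mean(0))
d=(F[0]+F[3]-F[1]-F[2])/2; print("len",np.linalg.norm(d),"channel dir",d/np.linalg.norm(d),"ang from +y",np.degrees(np.arctan2(-d[0],d[1])))
e=ray(c,z([(343,172),(328,280)]),.11)*1000; print("edge",e.round(1))
print("tray",(ray(c,z([(90,102),(40,325),(335,372)]),.055)*1000).round(1))
cal=viewer.calibration("scene"); s=cv2.imread("pics/scene0.png")[:,:,::-1].copy()
print("offcut scene",rect(ray(cal,blob(s,(8,125,60),(14,190,190),(255,110,325,165)),.122)))
```

```text
offcut (array([ 526.8, -171.7]), array([82.1, 65. ]), 82.7)
fence [[ 594.4  -40.9]
 [ 570.5 -239.4]
 [ 470.9 -227.4]
 [ 493.1  -29.1]] [np.float64(101.9), np.float64(200.0), np.float64(100.3), np.float64(199.5)] [ 532.23907365 -134.21726194]
len 199.7481642250677 channel dir [0.11534721 0.99332523] ang from +y -6.623652165416652
edge [[578.7 -38.8 110. ]
 [518.6 -32.8 110. ]]
tray [[625.1  90.8  55. ]
 [493.  112.4  55. ]
 [468.9 -38.8  55. ]]
offcut scene (array([ 526.6, -175.1]), array([89.1, 72.5]), 82.2)
```

Sizes agree with the spec: fence outline 200 x 101 mm (200 x 103 given), offcut 82 x 65 mm (80 x 64 given). The channel runs along (0.115, 0.993), and the middle of the deck edge is near (0.544, -0.035). First I'll turn the tool by about +80° about its z so the jaws lie across the channel, shutting the gripper as it turns.

```bash
cat >> h.py <<'E'
U=np.array([.1153,.9933,0]); EDGE=np.array([.5437,-.035,.110])
def st(target=None):
    o=readout.get_obs(); M=R.from_quat(o["tool_rot"]).as_matrix(); p=o["eef_pos"]
    s=(p-EDGE)@U; x=(p-EDGE)@np.array([.9933,-.1153,0])
    print("t",o["clock"].round(2),"p",p.round(4),"s,x mm",(s*1e3).round(1),(x*1e3).round(1),"F",o["ft_force"].round(2),"g",round(float(o["grip_width"]),4),"q6",o["joint_pos"][5].round(2))
    print("tool y ang",np.degrees(np.arctan2(M[1,1],M[0,1])).round(2),"z",M[:,2].round(3),"U in tool",(M.T@U).round(4))
    if target is not None: print("shift tool",(M.T@(np.array(target)-p)).round(4),"turn to -6.6 deg about tool z: rad",np.radians(np.degrees(np.arctan2(M[1,1],M[0,1]))+6.6).round(4))
E
python3 -m crank '0 0 0 0 0 0.117 1;0 0 0 0 0 0.117 1;0 0 0 0 0 0.117 1;0 0 0 0 0 0.117 1;0 0 0 0 0 0.117 1;0 0 0 0 0 0.117 1;0 0 0 0 0 0.117 1;0 0 0 0 0 0.117 1;0 0 0 0 0 0.117 1;0 0 0 0 0 0.117 1;0 0 0 0 0 0.117 1;0 0 0 0 0 0.117 1'
python3 -c "
from h import *
st([.5268,-.1717,.235])"
```

```text
clock: 1.1
eef_pos: [0.1391, 0.475, 0.2407]
tool_rot: [0.77, 0.638, -0.007, 0.005]
ft_force: [0.5, -0.1, -0.2]
grip_width: 0.0002Traceback (most recent call last):
  File "<string>", line 3, in <module>
    st([.5268,-.1717,.235])
    ~~^^^^^^^^^^^^^^^^^^^^^
  File "h.py", line 21, in st
    print("t",o["clock"].round(2),"p",p.round(4),"s,x mm",(s*1e3).round(1),(x*1e3).round(1),"F",o["ft_force"].round(2),"g",round(float(o["grip_width"]),4),"q6",o["joint_pos"][5].round(2))
              ^^^^^^^^^^^^^^^^
AttributeError: 'float' object has no attribute 'round'
```

```bash
sed -i 's/o\["clock"\].round(2)/round(o["clock"],2)/' h.py
python3 -c "
from h import *
st([.5268,-.1717,.235])"
```

```text
t 1.1 p [0.1391 0.475  0.2407] s,x mm 459.9 -460.7 F [ 0.49 -0.12 -0.16] g 0.0002 q6 3.04
tool y ang -10.67 z [-0.005 -0.017 -1.   ] U in tool [ 0.9973 -0.0706 -0.0175]
shift tool [-0.5636  0.5008  0.0148] turn to -6.6 deg about tool z: rad -0.071
```

```bash
python3 -m crank '-0.0297 0.0264 0 0 0 -0.007 1;-0.0297 0.0264 0 0 0 -0.007 1;-0.0297 0.0264 0 0 0 -0.007 1;-0.0297 0.0264 0 0 0 -0.007 1;-0.0297 0.0264 0 0 0 -0.007 1;-0.0297 0.0264 0 0 0 -0.007 1;-0.0297 0.0264 0 0 0 -0.007 1;-0.0297 0.0264 0 0 0 -0.007 1;-0.0297 0.0264 0 0 0 -0.007 1;-0.0297 0.0264 0 0 0 -0.007 1'
python3 -c "
from h import *
st([.5268,-.1717,.235])"
```

```text
clock: 1.93
eef_pos: [0.3565, 0.1324, 0.2402]
tool_rot: [0.741, 0.671, -0.01, 0.005]
ft_force: [1.2, 1.7, 0.1]
grip_width: 0.0
t 1.93 p [0.3565 0.1324 0.2402] s,x mm 144.7 -205.3 F [1.17 1.66 0.11] g 0.0 q6 2.04
tool y ang -5.7 z [-0.009 -0.021 -1.   ] U in tool [ 0.9996  0.0161 -0.0217]
shift tool [-0.2856  0.1997  0.01  ] turn to -6.6 deg about tool z: rad 0.0158
```

```bash
python3 -m crank '-0.034 0.024 0 0 0.003 0.002 1;-0.034 0.024 0 0 0.003 0.002 1;-0.034 0.024 0 -0.001 0.003 0.002 1;-0.034 0.024 0 -0.001 0.003 0.002 1;-0.034 0.024 0 -0.001 0.003 0.002 1;-0.034 0.024 0 -0.001 0.003 0.002 1;-0.034 0.024 0 -0.001 0.003 0.002 1;-0.034 0.024 0 -0.001 0.003 0.002 1;-0.012 0.008 0 0 0 0.002 1;0 0 0 0 0 0 1'
python3 - <<'E'
from h import *
st([.5268,-.1717,.190])
cv2.imwrite("pics/w1.png",viewer.camera("wrist")[:,:,::-1])
E
```

```text
clock: 2.77
eef_pos: [0.5229, -0.1822, 0.2375]
tool_rot: [0.751, 0.66, 0.0, -0.002]
ft_force: [-0.4, 0.5, 0.9]
grip_width: -0.0002
t 2.77 p [ 0.5229 -0.1822  0.2375] s,x mm -148.6 -3.7 F [-0.44  0.45  0.89] g -0.0002 q6 1.36
tool y ang -7.4 z [-0.003  0.004 -1.   ] U in tool [ 0.9999 -0.0136  0.0035]
shift tool [0.0108 0.0026 0.0475] turn to -6.6 deg about tool z: rad -0.014
```

View pics/w1.png

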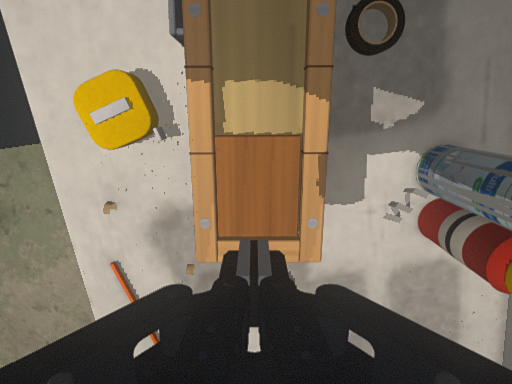

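The wrist view shows the channel upright in the image, with the offcut at columns 216–300 and rows 135–240. The shut fingers at about (255,250) line up with it. I'll check the position from this view.

Run:
```python
from h import *
im=cv2.imread("pics/w1.png")[:,:,::-1].copy(); c=viewer.calibration("wrist")
P=ray(c,[(216,135),(300,135),(301,238),(216,238)],.122); print((P*1e3).round(1)); m=P.mean(0)
print("sizes",np.linalg.norm(P[0]-P[1]),np.linalg.norm(P[1]-P[2]),"rear s",((P[2:]-EDGE)@U),"front s",(P[:2]-EDGE)@U, "x",(P-EDGE)@np.array([.9933,-.1153,0]))
F=ray(c,[(187,68),(333,66),(322,261),(196,261)],.124); print("fence x",(F-EDGE)@np.array([.9933,-.1153,0]))
```

```text
[[ 500.6 -125.5  122. ]
 [ 562.1 -133.5  122. ]
 [ 555.5 -215.   122. ]
 [ 487.5 -206.2  122. ]]
sizes 0.06203477253125162 0.08170438173400825 rear s [-0.17738357 -0.17655738] front s [-0.09490334 -0.0957324 ] x [-0.03241799  0.02960935  0.03248763 -0.03610945]
fence x [-0.05026338  0.05097633  0.04985703 -0.05312045]
```

The two views agree within 3 mm. I'll move down to about 18 mm above the expected contact.

```bash
python3 -m crank '0.003 0.001 0.02 0 0 -0.005 1;0.003 0.001 0.02 0 0 -0.005 1;0.002 0.001 0.02 0 0 -0.004 1;0.001 0 0.015 0 0 0 1;0 0 0.005 0 0 0 1;0 0 0 0 0 0 1'
python3 -c "
from h import *
st([.5268,-.1717,.14])"
```

```text
clock: 3.32
eef_pos: [0.5227, -0.1655, 0.1544]
tool_rot: [0.745, 0.668, 0.0, -0.005]
ft_force: [0.3, 0.6, -0.4]
grip_width: 0.0003
t 3.32 p [ 0.5227 -0.1655  0.1544] s,x mm -132.0 -5.8 F [ 0.28  0.57 -0.41] g 0.0003 q6 1.37
tool y ang -6.24 z [-0.007  0.008 -1.   ] U in tool [0.9999 0.0067 0.0069]
shift tool [-0.0058  0.0049  0.0144] turn to -6.6 deg about tool z: rad 0.0064
```

```bash
python3 -m crank '-0.004 0.003 0.003 0 0 0.003 1;-0.001 0.001 0.003 0 0 0.002 1;0 0 0.003 0 0 0 1;0 0 0 0 0 0 1'
python3 -c "
from h import *
st()"
```

```text
clock: 3.65
eef_pos: [0.5271, -0.1696, 0.1476]
tool_rot: [0.745, 0.667, 0.001, -0.004]
ft_force: [-1.2, 0.8, -1.2]
grip_width: 0.0001
t 3.65 p [ 0.5271 -0.1696  0.1476] s,x mm -135.6 -1.0 F [-1.21  0.78 -1.18] g 0.0001 q6 1.37
tool y ang -6.38 z [-0.004  0.007 -1.   ] U in tool [0.9999 0.0042 0.0065]
```

```bash
for i in 1 2; do python3 -m crank '0 0 0.002 0 0 0 1;0 0 0.001 0 0 0 1;0 0 0 0 0 0 1'; done
```

```text
clock: 3.9
eef_pos: [0.5281, -0.1702, 0.1459]
tool_rot: [0.746, 0.666, 0.002, -0.002]
ft_force: [-0.9, -0.6, 0.2]
grip_width: -0.0001
clock: 4.15
eef_pos: [0.5284, -0.1705, 0.1431]
tool_rot: [0.746, 0.666, 0.002, -0.002]
ft_force: [-0.5, -0.1, 0.4]
grip_width: 0.0001
```

```bash
python3 -m crank '0 0 0.002 0 0 0 1;0 0 0 0 0 0 1'; for i in 1 2; do python3 -m crank '0 0 0.001 0 0 0 1;0 0 0 0 0 0 1'; done
```

```text
clock: 4.32
eef_pos: [0.5284, -0.1706, 0.1409]
tool_rot: [0.746, 0.666, 0.002, -0.002]
ft_force: [-0.0, -0.2, -0.7]
grip_width: 0.0003
clock: 4.48
eef_pos: [0.5283, -0.1705, 0.1397]
tool_rot: [0.746, 0.666, 0.002, -0.002]
ft_force: [-0.2, -0.8, -0.1]
grip_width: 0.0
clock: 4.65
eef_pos: [0.5286, -0.1706, 0.1393]
tool_rot: [0.746, 0.666, 0.002, -0.002]
ft_force: [-0.5, 0.1, 0.0]
grip_width: 0.0001
```

```bash
for i in 1 2 3; do python3 -m crank '0 0 0.001 0 0 0 1' | sed -n '1,2p;4p'; done
```

```text
clock: 4.73
eef_pos: [0.5288, -0.1706, 0.1391]
ft_force: [-2.8, 1.4, 9.3]
clock: 4.82
eef_pos: [0.5288, -0.1706, 0.1391]
ft_force: [-2.6, 0.0, 7.6]
clock: 4.9
eef_pos: [0.5287, -0.1706, 0.1391]
ft_force: [-3.0, 0.8, 6.6]
```

Contact at z = 0.139. A standing 1 mm downward shift holds about 7 N, so I'll slide with that.

```bash
for i in 1 2 3; do python3 -m crank '0.003 0 0.001 0 0 0 1;0.003 0 0.001 0 0 0 1' | sed -n '1,2p;4p'; done; python3 -c "
from h import *
st()"
```

```text
clock: 5.07
eef_pos: [0.5303, -0.1664, 0.1391]
ft_force: [-1.5, -1.5, 6.4]
clock: 5.23
eef_pos: [0.5321, -0.1621, 0.1391]
ft_force: [-1.8, -2.8, 6.9]
clock: 5.4
eef_pos: [0.5336, -0.1581, 0.1391]
ft_force: [-1.7, -2.7, 5.9]
t 5.4 p [ 0.5336 -0.1581  0.1391] s,x mm -123.5 4.2 F [-1.65 -2.74  5.94] g -0.0001 q6 1.4
tool y ang -6.68 z [ 0.013 -0.01  -1.   ] U in tool [ 0.9999 -0.001  -0.0085]
```

```bash
for i in 1 2 3 ; do python3 -m crank '0.003 -0.0012 0.001 0.001 0.001 0 1;0.003 -0.0012 0.001 0.001 0.001 0 1' | sed -n '1,2p;4p'; done
python3 - <<'E'
from h import *
st()
cv2.imwrite("pics/t2.png",viewer.camera("top")[:,:,::-1]); im=viewer.camera("top")
h=cv2.cvtColor(im,cv2.COLOR_RGB2HSV); c=viewer.calibration("top")
b=blob(im,(11,125,90),(14,170,170),(265,165,368,220)); print(rect(ray(c,b,.122)))
w=viewer.camera("wrist");cv2.imwrite("pics/w2.png",w[:,:,::-1])
E
```

```text
clock: 5.57
eef_pos: [0.5339, -0.1534, 0.1391]
ft_force: [0.5, -1.2, 3.9]
clock: 5.73
eef_pos: [0.5343, -0.1486, 0.1391]
ft_force: [-0.1, -2.4, 5.8]
clock: 5.9
eef_pos: [0.5347, -0.1438, 0.1392]
ft_force: [-0.3, -1.7, 4.8]
t 5.9 p [ 0.5347 -0.1438  0.1392] s,x mm -109.1 3.6 F [-0.28 -1.7   4.82] g 0.0002 q6 1.43
tool y ang -6.83 z [ 0.024 -0.017 -1.   ] U in tool [ 0.9999 -0.0036 -0.0137]
(array([ 534.4, -119.7]), array([65.1, 28.6]), 0.7)
```

View pics/w2.png

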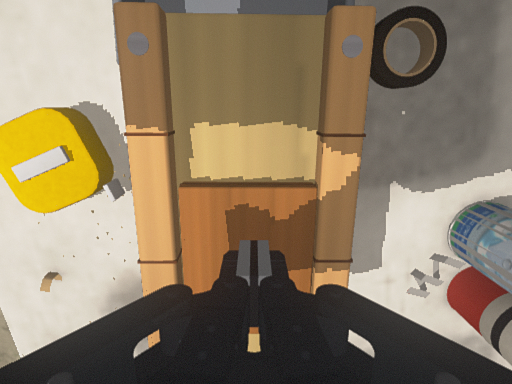

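```bash
python3 - <<'E'
from h import *
c=viewer.calibration("wrist"); P=ray(c,[(181,184),(316,184)],.122); print((P-EDGE)@U)
E
for i in 1 2 3 ; do python3 -m crank '0.003 -0.0014 0.001 0.004 0.003 0 1;0.003 -0.0014 0.001 0.004 0.003 0 1' | sed -n '1,2p;4p'; done;  python3 -c "
from h import *
st()"
```

```text
[-0.07110645 -0.07171678]
clock: 6.22
eef_pos: [0.5348, -0.1386, 0.1391]
ft_force: [-0.3, -2.4, 5.1]
clock: 6.38
eef_pos: [0.5349, -0.1336, 0.1391]
ft_force: [0.3, -2.5, 5.2]
clock: 6.55
eef_pos: [0.5351, -0.1286, 0.1391]
ft_force: [0.2, -2.2, 5.4]
t 6.55 p [ 0.5351 -0.1286  0.1391] s,x mm -94.0 2.2 F [ 0.21 -2.22  5.36] g 0.0001 q6 1.46
tool y ang -6.94 z [ 0.018 -0.007 -1.   ] U in tool [ 0.9999 -0.0056 -0.0044]
```

The offcut is following: its front went from s = -96 to -71 mm. I'll slide it about 27 mm farther.

```bash
for i in 1 2 3 4 5; do python3 -m crank '0.003 -0.0012 0.001 0.004 0.002 0 1;0.003 -0.0012 0.001 0.004 0.002 0 1' | sed -n '1,2p;4p'; done;  python3 -c "
from h import *
st()"
```

```text
clock: 6.72
eef_pos: [0.5355, -0.1237, 0.1391]
ft_force: [1.0, -2.5, 5.8]
clock: 6.88
eef_pos: [0.5359, -0.1187, 0.1391]
ft_force: [0.0, -2.3, 5.3]
clock: 7.05
eef_pos: [0.5364, -0.1137, 0.1391]
ft_force: [-0.4, -2.5, 5.7]
clock: 7.22
eef_pos: [0.5369, -0.1088, 0.1391]
ft_force: [1.6, -2.7, 5.6]
clock: 7.38
eef_pos: [0.5376, -0.1038, 0.1391]
ft_force: [0.3, -2.9, 4.8]
t 7.38 p [ 0.5376 -0.1038  0.1391] s,x mm -69.0 1.8 F [ 0.32 -2.9   4.78] g -0.0006 q6 1.51
tool y ang -7.17 z [ 0.008 -0.001 -1.   ] U in tool [ 9.999e-01 -9.600e-03 -3.000e-04]
```

Now I'll lift and go back over the gap, then look.

```bash
python3 -m crank '0 0 -0.005 0 0 0 1;0 0 -0.015 0 0 0 1;0 0 -0.015 0 0 0 1;-0.02 0 0 0 0 -0.003 1;-0.02 0 0 0 0 -0.003 1;-0.02 0 0 0 0 -0.002 1;-0.017 0 0 0 0 0 1;0 0 0 0 0 0 1'
python3 - <<'E'
from h import *
st()
cv2.imwrite("pics/w3.png",viewer.camera("wrist")[:,:,::-1])
E
```

```text
clock: 8.05
eef_pos: [0.5268, -0.1779, 0.1736]
tool_rot: [0.745, 0.667, 0.003, -0.001]
ft_force: [0.1, 0.5, -0.3]
grip_width: 0.0001
t 8.05 p [ 0.5268 -0.1779  0.1736] s,x mm -143.9 -0.3 F [ 0.14  0.51 -0.28] g 0.0001 q6 1.35
tool y ang -6.27 z [ 0.003  0.005 -1.   ] U in tool [0.9999 0.0061 0.0053]
```

View pics/w3.png

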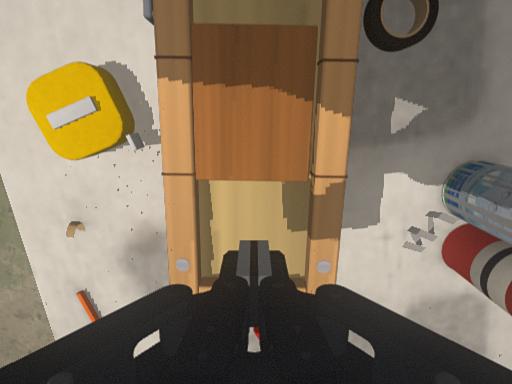

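The offcut now spans rows 25–181 with bare deck behind it. The stop's face is at about row 277, either side of the fingers.

Run:
```python
from h import *
c=viewer.calibration("wrist"); print(((ray(c,[(194,25),(316,25),(194,181),(310,181)],.122)-EDGE)@U).round(4), ((ray(c,[(205,277),(300,277)],.124)-EDGE)@U).round(4))
```

```text
[-0.0319 -0.0315 -0.1114 -0.111 ] [-0.1705 -0.1702]
```

```bash
python3 -m crank '0 0 0.015 0 0 0 1;0 0 0.012 0 0 0 1;0 0 0.005 0 0 0 1;0 0 0.003 0 0 0 1;0 0 0 0 0 0 1';  python3 -c "
from h import *
st()"
```

```text
clock: 8.52
eef_pos: [0.5268, -0.1728, 0.137]
tool_rot: [0.744, 0.668, 0.004, -0.003]
ft_force: [0.5, -0.1, 0.5]
grip_width: 0.0002
t 8.52 p [ 0.5268 -0.1728  0.137 ] s,x mm -138.9 -0.9 F [ 0.49 -0.15  0.53] g 0.0002 q6 1.36
tool y ang -6.13 z [ 0.002  0.01  -1.   ] U in tool [0.9999 0.0086 0.0105]
```

```bash
python3 -m crank '-0.002 0 0.003 0 -0.005 0.003 1;-0.001 0 0.002 0 -0.005 0.003 1;0 0 0.0005 0 0 0 1;0 0 0 0 0 0 1';  python3 -c "
from h import *
st()"
```

```text
clock: 8.85
eef_pos: [0.5273, -0.1748, 0.1321]
tool_rot: [0.745, 0.667, 0.0, 0.001]
ft_force: [-0.6, -0.3, -1.1]
grip_width: 0.0002
t 8.85 p [ 0.5273 -0.1748  0.1321] s,x mm -140.7 -0.2 F [-0.58 -0.31 -1.11] g 0.0002 q6 1.36
tool y ang -6.39 z [ 0.002 -0.    -1.   ] U in tool [ 1.e+00  4.e-03 -3.e-04]
```

```bash
for i in 1 2 3 4; do python3 -m crank '0.003 -0.0003 0 0 0 0 1;0.003 -0.0003 0 0 0 0 1;0.003 -0.0003 0 0 0 0 1' | sed -n '1,2p;4p'; done;  python3 -c "
from h import *
st()"
```

```text
clock: 9.1
eef_pos: [0.528, -0.1657, 0.1329]
ft_force: [-0.1, 0.5, -0.4]
clock: 9.35
eef_pos: [0.5283, -0.1556, 0.1334]
ft_force: [-0.0, 1.0, -0.5]
clock: 9.6
eef_pos: [0.5287, -0.1457, 0.1336]
ft_force: [0.9, -0.4, 0.1]
clock: 9.85
eef_pos: [0.5289, -0.1357, 0.1336]
ft_force: [-0.3, -0.0, -0.6]
t 9.85 p [ 0.5289 -0.1357  0.1336] s,x mm -101.7 -3.0 F [-0.26 -0.03 -0.6 ] g 0.0 q6 1.43
tool y ang -6.43 z [ 0.005 -0.002 -1.   ] U in tool [ 1.      0.0033 -0.0016]
```

```bash
for i in 1 2 3; do python3 -m crank '0.003 0.0003 0.0004 0 0 0 1;0.003 0.0003 0.0004 0 0 0 1;0.003 0.0003 0.0004 0 0 0 1' | sed -n '1,2p;4p'; done;  python3 - <<'E'
from h import *
st()
cv2.imwrite("pics/w4.png",viewer.camera("wrist")[:,:,::-1])
E
```

```text
clock: 10.1
eef_pos: [0.5308, -0.1259, 0.1325]
ft_force: [-0.4, -0.5, -0.2]
clock: 10.35
eef_pos: [0.5329, -0.116, 0.1311]
ft_force: [-0.6, 0.2, 0.8]
clock: 10.6
eef_pos: [0.5349, -0.1062, 0.1296]
ft_force: [-0.1, -0.1, 0.1]
t 10.6 p [ 0.5349 -0.1062  0.1296] s,x mm -71.7 -0.5 F [-0.09 -0.1   0.1 ] g -0.0 q6 1.49
tool y ang -6.43 z [ 0.005 -0.002 -1.   ] U in tool [ 1.      0.0034 -0.0016]
```

View pics/w4.png

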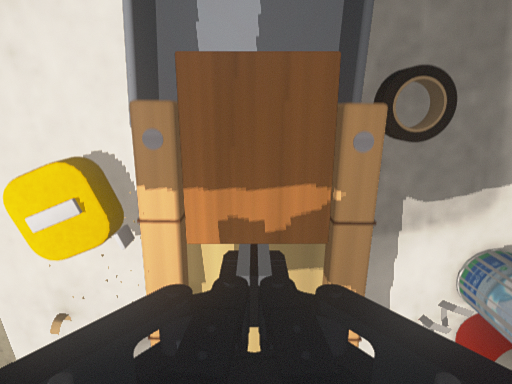

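The offcut (rows 52–243) sits square against the fingers and overhangs the deck edge by about 20 mm. I'll keep pushing, slower, towards the tipping point.

```bash
for i in 1 2 3 4; do python3 -m crank '0.002 0 -0.0001 0 0 0 1;0.002 0 -0.0001 0 0 0 1;0.002 0 -0.0001 0 0 0 1' | sed -n '1,2p;4p'; done;  python3 - <<'E'
from h import *
st()
E
```

```text
clock: 10.9
eef_pos: [0.5356, -0.0991, 0.1296]
ft_force: [-0.5, -0.9, -0.1]
clock: 11.15
eef_pos: [0.5363, -0.0925, 0.1299]
ft_force: [-0.2, -1.3, -0.5]
clock: 11.4
eef_pos: [0.537, -0.086, 0.1303]
ft_force: [-0.3, -0.9, -0.5]
clock: 11.65
eef_pos: [0.5378, -0.0794, 0.1307]
ft_force: [-0.5, -0.8, -0.9]
t 11.65 p [ 0.5378 -0.0794  0.1307] s,x mm -44.8 -0.7 F [-0.53 -0.76 -0.92] g -0.0001 q6 1.54
tool y ang -6.42 z [ 0.004 -0.002 -1.   ] U in tool [ 1.      0.0036 -0.0012]
```

```bash
python3 -m crank '0.002 0 0 0 0 0 1;0.002 0 0 0 0 0 1;0 0 0 0 0 0 1;0 0 0 0 0 0 1' | sed -n '1,2p;4p';  python3 - <<'E'
from h import *
st()
cv2.imwrite("pics/w5.png",viewer.camera("wrist")[:,:,::-1])
E
```

```text
clock: 11.98
eef_pos: [0.5385, -0.0743, 0.1308]
ft_force: [-0.3, 0.2, 0.0]
t 11.98 p [ 0.5385 -0.0743  0.1308] s,x mm -39.6 -0.7 F [-0.32  0.19  0.02] g 0.0001 q6 1.55
tool y ang -6.37 z [ 0.005 -0.001 -1.   ] U in tool [ 1.0e+00  4.3e-03 -6.0e-04]
```

View pics/w5.png

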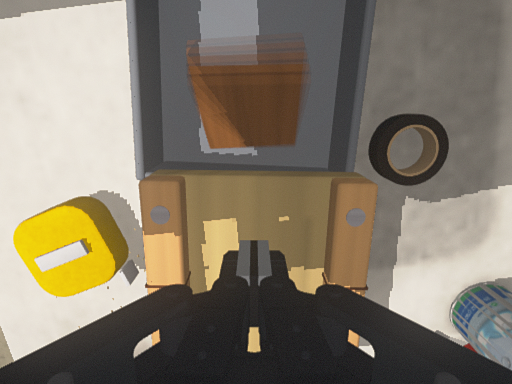

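The offcut is off the deck and dropping into the tray: it is motion-blurred at about (250,90), and the channel is empty. I'll lift clear, let it settle, and check the end state from the top camera.

```bash
python3 -m crank '0 0 -0.015 0 0 0 1;-0.01 0 -0.025 0 0 0 1;-0.02 0 -0.03 0 0 0 1;-0.03 0 -0.03 0 0 0 1;-0.03 0 -0.01 0 0 0 1;-0.03 0 0 0 0 0 1;-0.03 0 0 0 0 0 1;0 0 0 0 0 0 1;0 0 0 0 0 0 1;0 0 0 0 0 0 1;0 0 0 0 0 0 1;0 0 0 0 0 0 1'
python3 - <<'E'
from h import *
st()
im=viewer.camera("top"); c=viewer.calibration("top"); o=cv2.imread("pics/top0.png")[:,:,::-1].copy()
for n,lo,hi,box,z in(("tape",(20,150,100),(30,255,255),(260,230,325,290),.038),("black",(0,0,0),(179,255,60),(252,115,288,150),.019)):
    for q in(o,im):
        try: print(n,rect(ray(c,blob(q,lo,hi,box),z)))
        except Exception as e: print(n,e)
cv2.imwrite("pics/t6.png",np.hstack([cv2.resize(q[115:285,185:375,::-1],None,fx=2.1,fy=2.1) for q in(o,im)]))
E
```

```text
clock: 13.03
eef_pos: [0.5199, -0.2279, 0.2447]
tool_rot: [0.744, 0.668, -0.0, 0.001]
ft_force: [0.6, 0.6, 0.2]
grip_width: -0.0002
t 13.03 p [ 0.5199 -0.2279  0.2447] s,x mm -194.4 -1.4 F [0.58 0.56 0.2 ] g -0.0002 q6 1.27
tool y ang -6.13 z [ 0.001 -0.002 -1.   ] U in tool [ 0.9999  0.0086 -0.0016]
tape (array([392. , -93.7]), array([63.8, 64.9]), 15.1)
tape (array([392. , -93.7]), array([63.8, 64.9]), 15.2)
black (array([640.1, -50.3]), array([16. , 41.7]), 8.2)
black (array([642.8, -46.2]), array([46.3, 21.6]), 82.3)
```

View pics/t6.png

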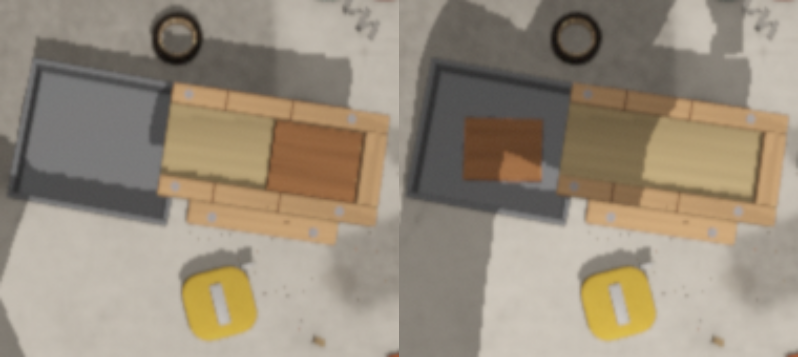

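The before/after pair shows the offcut lying flat inside the tray. The tray corner, duct tape and tape measure are at the same pixels as before, and the arm is clear.

```bash
python3 -c "
from workcell import order
print(order.job_done())"
```

```text
the job is handed in; nothing more can be done
None
```

The offcut is lying flat in the scrap tray, and I handed the job in at about 13 s on the robot's clock.

- **Slide:** I rested the shut fingers on top of it, with about 4–9 N downward, and slid it roughly 65 mm away from the stop.
- **Push:** I then lifted, set the fingertips down behind it just clear of the deck, and pushed it slowly until it tipped over the open end. Sideways force in the readings stayed under about 1.5 N.
- **Last checks:**
  - **Tape measure:** the same measured position before and after.
  - **Tray and duct tape:** unmoved in the before/after top view.
  - **Arm:** lifted clear, wrist force near zero.
- **One check disagreed:** the colour measurement of the black tape roll differed by about 5 mm. That mask caught only part of the ring, and the arm's shadow had changed. In the picture the roll sits at the same pixels, so I don't think it moved.

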